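# Close the shed's fuel tank with its ratchet cap

## Task

Put the black ratchet cap back on the filler neck of the red fuel tank: feel for the slots until its lugs drop in, press it down on its seal gently and turn it clockwise to its stop until the slip clutch clicks once or twice. Do not grind on past four clicks; leave the cap closed and let go of it, and leave the other things on the bench where they are.

Things in the scene. Friction and masses are not known exactly. Their poses are not given: they have to be found in the camera images.
- cap_center (a point): Centre of the loose fuel cap, half-way up on its axis, z up. Round black ribbed shell, 60 mm across, 38 mm high (underside 19 mm below this point), 150 g, with a yellow disc and black curved arrow on its flat top. It stands on its open skirt (55 mm inside, so it slips over the neck). Grip across the shell, 3 to 14 mm above this point, at any yaw. Clockwise (arrow) closes it.
- cap: The same cap; origin at the centre of its underside. Inside the skirt, unseen, is a plug 27 mm across with a tapered nose and three round lugs 5 mm thick, 120 degrees apart, reaching out to radius 19 mm. Their angle in the shell is unknown: it must be found by feel. Above the lugs is a sprung rubber seal ring.
- neck_rim (a point): Centre of the filler neck's top rim; axes as the tank's. Heights of cap_center above this point: 10.5 mm with the lugs resting on the flange between slots; 4 mm with the lugs dropped through the slots and the cap on its slack seal; 1.5 mm closed (seal squeezed, lugs caught under the flange); about 0 with the seal pressed fully home.
- neck: Filler neck, fixed on the tank; origin and axes as neck_rim. Upright black tube, 49 mm outside, 41 mm inside, 34 mm high above the tank's top. At the rim an aluminium flange 4 mm thick narrows it to 30 mm. Smooth and greased: turning the pressed cap takes under 0.15 Nm until it meets its stops. More than 50 N on it does damage.
- neck_slot (a point): One of three slots cut in the neck's flange, level with the rim, at radius 18 mm on the tank's +x side; the others are 120 degrees on. Each is 8.5 mm wide; a cap lug drops through when within about 0.1 rad of its middle. Pressing with 8 to 15 N then squeezes the seal home (slack to closed takes about 8 N), so that the lugs turn under the flange.
- neck_stops: Three stop blocks under the flange, fixed in the neck; origin and axes as neck_rim. Turned clockwise (seen from above) from the slots, the lugs meet them after about 1.05 rad. Turned anticlockwise from the slots the lugs are blocked at once. A lug only half sunk in its slot catches on the slot's side if turned: press it on down, or ease back a little first.
- cap_clutch (a joint): How far the cap's shell has slipped clockwise on its plug, rad; 0 at the start. The clutch clicks once each 0.52 rad of slip. With the plug on its stops the turning moment rises to about 0.5 Nm, the clutch slips, and the moment falls and rises between 0.3 and 0.55 Nm with each click (some 0.2 to 0.4 once standing still). Wanted: at least one click on the stops, at most four.
- tank: Red plastic portable fuel tank, heavy and fixed, 300 x 190 mm and 150 mm high without neck and handle; origin at the centre of its underside, z up, the neck on its -x half: axis at x = -85 mm, rim 184 mm above the bench. A carrying handle along its x axis on top from x = -7 to +130 mm, up to 197 mm above the bench.
- caster: Bystander: steel swivel caster standing on its 72 x 56 mm plate, wheel up, 71 mm high; origin at the centre of its underside.
- jar: Bystander: clear glass jar with a steel lid, 76 mm in diameter, 105 mm high; origin at the centre of its underside.
- funnel: Bystander: yellow funnel standing on its mouth, 110 mm in diameter, 125 mm high; origin at the centre of its underside.
- socket_rail: Bystander: chrome rail 250 mm long (its x) with seven sockets, 36 mm high; origin at the centre of its underside.
- level: Bystander: orange spirit level standing on edge, 230 mm long (its x), 22 mm wide, 45 mm high; origin at the centre of its underside.
- wrench: Bystander: steel wrench 190 mm long lying flat along its x axis; origin at the centre of its underside.
Things that resemble listed ones, but are neither listed nor needed, are in the scene too. Leave any green or purple look-alike of the cap alone.

How it is judged (in metres and radians):
On the way, in this order (a step that is already met when the one before it is completed fails the run):
1. the cap's lugs have gone down through the slots of the neck (z of cap_center in the frame of neck_rim below 0.005 m and horizontal distance between cap_center and neck_rim below 0.004 m), for 0.1 s.
2. turned clockwise with the lugs on their stops until the clutch has clicked (value of joint cap_clutch above 0.4 rad and contact force between cap and neck_stops above 5 N and z of cap_center in the frame of neck_rim below 0.003 m), for 0.05 s.
At the end, for the whole second after the job is handed in: The cap sits closed on the neck: its centre at most 2.7 mm above the rim (so the seal is squeezed and the lugs hold it down), within 3 mm of the neck's axis, upright within 0.06 rad, its clutch slipped by at least 0.4 rad (one click), at rest (z of cap_center in the frame of neck_rim below 0.0027 m and horizontal distance between cap_center and neck_rim below 0.003 m and angle between cap_center's own z axis and vertical below 0.06 rad and value of joint cap_clutch above 0.4 rad and linear speed of cap below 0.02 m/s); the robot touches nothing.
It fails at once if the cap is pressed or forced on the neck with more than 50 N (contact force between cap and neck above 50 N).
It fails at once if the clutch is ground on past four clicks (value of joint cap_clutch above 2.35 rad).
It fails at once if a bystander is moved by more than 15 mm (distance of any of caster, jar, funnel, socket_rail, level, wrench from where it was at the start of the episode above 0.015 m).
It also fails if it takes over 61 s, if anything falls off the work surface, if the arm or the gripper's body presses on something with over 40 N, if the wrist force passes 120 N, or if a joint passes its speed limit or range.

## Robot

A 6-joint arm with a two-finger parallel gripper is mounted at the origin on the work surface. World frame = base frame: x ahead of the robot, y to its left, z up, the work surface at z = 0. Lengths are in mm, angles in rad, forces in N, time in s.
With the tool pointing down it reaches from about 275 to 1000 mm from the base axis. Payload 8.4 kg.
Tool frame: the origin (TCP) lies between the finger pads; the fingertips stand r.finger_overhang ahead of it and the grasp point (between the pads) is the TCP (r.finger_overhang is the distance from the TCP to the fingertips, in mm); z points along the fingers, y is the line along which they close (so a half turn about z gives the same grasp; the last joint's range is limited). The gripper opens to 85 mm and grips with 20 to 120 N. Pads are 22 mm wide; open, the fingers measure 114 mm over their backs; the gripper's body (76 mm by 85 mm) begins 54 mm behind the grasp point. The pads swing forward as they close: fully open they stand 13 mm farther back than shut.
Start: joints at [1.156, 0.353, 1.633, -0, 1.155, -0.002], TCP at [250.734, 572.504, 250.281] pointing down, gripper open.
Joint ranges: [-2.63, 2.63], [-0.92, 2.1], [0.06, 2.66], [-1.3, 4.44], [0, 2.69], [-3.02, 3.02]. Speed limits (rad/s): [2.22, 2.22, 2.79, 3.14, 3.14, 3.14].

## Interface

Orientations are given as [roll, pitch, yaw] about the fixed x, y, z axes, in that order (R = Rz(yaw) Ry(pitch) Rx(roll)).
In Python, from rig import r, cams, sign_off gives the robot as it stands.
- The arm moves only by the shell command python3 -m crank 'ROWS' [FORCE]. ROWS is JSON, a list of rows, each a list of 7 numbers: the shift along the tool's x, y, z in m, then the turn, a rotation vector about the tool's x, y, z in rad, then the closure, from 0 (fully open) to 1 (shut). In form: [[dx, dy, dz, ax, ay, az, gripper], ...]. A call has 1 to 5 rows; each row is the pose to reach, as a shift and turn from the pose commanded when the call began, along the tool's axes at that moment; what a row does not reach only later rows make up. A row lasts 1/10 s, in which the tool goes at most 50 mm and 8.59 degrees, less where a joint would pass 70% of its speed; a pose out of reach is approached as far as the arm can. A call with a gripper value outside its range is refused whole. The fingers move at their own pace and stop on an object; FORCE is the grip in N (left out, the last holds). Time passes only in rows, so rows that repeat a pose let the fingers close. It gives the time, the measured TCP pose, the force, the opening and the grip force at its end, in the units of the state.
- r.sense(): the state, without advancing time (a new reading comes with each control period).
- cams.grab_frame(name): name is "side" or "top" or "wrist"; returns a dict with "image" (384x512x3 uint8, red, green, blue), "fx", "fy", "cx", "cy" (pixels), "D" ([k1, k2, p1, p2, k3] as OpenCV has them; the pictures are not rectified), "position" and "orientation" of the camera in the world. Camera axes: x right, y down, z forward; pixel columns grow to the right and rows downward; lengths in mm; the calibration is good to about 2 mm. A picture is of the moment at which its call begins. There is no depth.
- sign_off(): hands the job in; it is judged then, once.
The state is a dict: "clock": time; "qpos": joint angles; "qvel": joint speeds; "joint_efforts": joint torques, N m; "eef_pos": TCP position; "tcp_rot": TCP orientation; "contact_force": force on the tool from outside, world axes, zero at the start; "wrist_torque": the same for the moment, N m; "opening": opening from 0.0 (shut) to 1.0 (fully open); "grasp_force": force on a finger pad.
Only numpy, scipy, OpenCV 4.12 (cv2) and the standard library are available. Lean on these libraries where they do the work, as an engineer would, in place of code of your own. Each camera call takes 0.05 s, during which the arm holds its last target. There are 200 camera calls.

## Working session

There is one attempt and no reset: what is moved stays moved. The work goes in short steps, Python scripts to look and compute and a shell command to move; the robot and the scene stay as the last step left them, time stands still between calls to the robot, and variables do not carry over. Pictures are saved under pics/ and viewed, at most 10 in all, crops included, and the job is handed in when it is done.

```bash
ls; mkdir -p pics; python3 - <<'E'
from rig import r,cams
import cv2,numpy as np
print(r.sense(), r.finger_overhang)
ims=[]
for n in("top","side"):
    f=cams.grab_frame(n); cv2.imwrite(f"pics/{n}0.png",f["image"][:,:,::-1])
    print(n,{k:f[k] for k in f if k!="image"})
E
```

```text
pics
{'clock': 0.0, 'qpos': array([ 1.15557808e+00,  3.53615739e-01,  1.63414236e+00,  3.16659566e-05,
        1.15523381e+00, -2.44793351e-03]), 'qvel': array([ 1.22499424e-03, -1.06379662e-03,  4.24624845e-05,  7.16947693e-06,
       -2.83589922e-04, -2.41216263e-03]), 'joint_efforts': array([-3.61460887e-03, -6.05242753e+01, -3.42061973e+01, -3.23421191e-04,
        9.34102776e-03, -9.40749942e-05]), 'eef_pos': array([250.54948425, 572.07529787, 249.57839972]), 'tcp_rot': array([-3.14019347e+00, -3.23781425e-05,  2.72880952e+00]), 'contact_force': array([-0.37363405,  0.65671946, -0.14646865]), 'wrist_torque': array([-0.02277386, -0.01275812, -0.01021124]), 'grasp_force': 0.0, 'opening': 0.9972148846708292} 19.0
top {'fx': 366.8641932749446, 'fy': 366.8641932749446, 'cx': 256.26312029864175, 'cy': 188.27851778880927, 'D': array([-0.03519496,  0.        ,  0.        ,  0.        ,  0.        ]), 'position': array([ 408.25813234,    1.90794322, 1183.24039617]), 'orientation': array([-3.00786821,  0.00408347, -1.56922285])}
side {'fx': 401.06037088198167, 'fy': 401.06037088198167, 'cx': 253.81293830036645, 'cy': 186.71290264273583, 'D': array([-0.13156466,  0.        ,  0.        ,  0.        ,  0.        ]), 'position': array([ -32.59359367, -780.55142805,  763.03420274]), 'orientation': array([-2.12039819,  0.01842104, -0.63032425])}
```

View pics/top0.png

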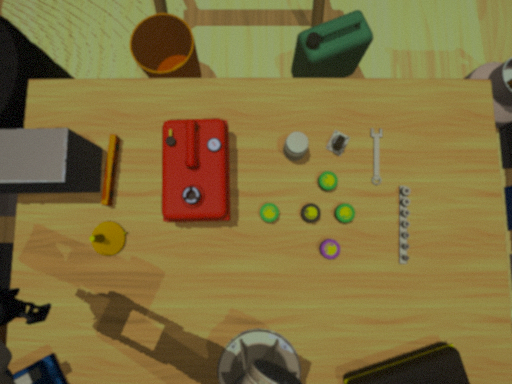

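View pics/side0.png

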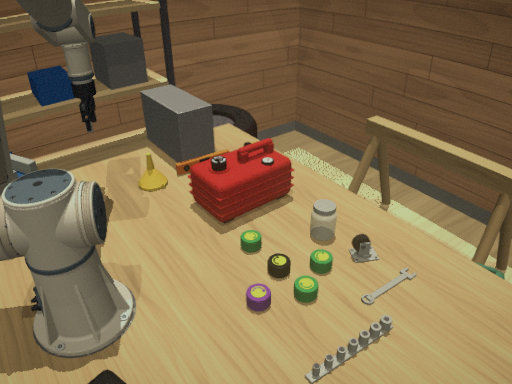

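The top view shows the black cap at about (311,212) among green and purple look-alikes, and the neck at about (192,195) on the tank. The side view shows the cap at (279,264) and the neck at (218,162). Next I'll measure both.

```bash
cat > h.py <<'E'
import cv2,numpy as np
from scipy.spatial.transform import Rotation as Ro
def ray(f,px):
    K=np.array([[f["fx"],0,f["cx"]],[0,f["fy"],f["cy"]],[0,0,1]])
    u=cv2.undistortPoints(np.array([[px]],float),K,f["D"])[0,0]
    return np.array(f["position"]),Ro.from_euler("xyz",f["orientation"]).as_matrix()@[u[0],u[1],1]
def onz(f,px,z):
    p,d=ray(f,px); return p+d*(z-p[2])/d[2]
def tri(a,pa,b,pb):
    p,d=ray(a,pa);q,e=ray(b,pb)
    s=np.linalg.lstsq(np.c_[d,-e],q-p,rcond=None)[0]
    A,B=p+d*s[0],q+e*s[1]; return (A+B)/2,np.linalg.norm(A-B)
def blob(mask,near,rad):
    n,l,s,c=cv2.connectedComponentsWithStats(mask.astype(np.uint8)*255)
    return [(c[i].round(2),s[i,4]) for i in range(1,n) if s[i,4]>8 and np.hypot(*(c[i]-near))<rad]
E
python3 - <<'E'
from rig import cams
from h import *
F={n:cams.grab_frame(n) for n in("top","side")}
tiles=[]
for n,cp,nk in(("top",(311,212),(192,195)),("side",(279,264),(218,162))):
    f=F[n];im=f["image"];h=cv2.cvtColor(im,cv2.COLOR_RGB2HSV)
    ye=(h[...,0]>22)&(h[...,0]<38)&(h[...,1]>150)&(h[...,2]>90)
    yb=blob(ye,cp,14)
    gr=(h[...,1]<70)&(h[...,2]>70); dk=(h[...,2]<60)
    print(n,"yel",yb,"ring",blob(gr,nk,14),"dark",blob(dk,nk,14),"capdark",blob(dk,cp,14))
    for c in yb: print(" cap@38",onz(f,c[0],38))
    red=((h[...,0]<6)|(h[...,0]>174))&(h[...,1]>150)&(h[...,2]>60)
    if n=="top":
        cs,_=cv2.findContours(red.astype(np.uint8),0,2);c=max(cs,key=cv2.contourArea);rc=cv2.minAreaRect(c);print("tank",rc,onz(f,rc[0],150),[onz(f,p,150)[:2].round() for p in cv2.boxPoints(rc)])
    for c in(cp,nk): tiles.append(cv2.resize(im[c[1]-20:c[1]+20,c[0]-25:c[0]+25],(400,300),interpolation=2))
a=np.vstack([np.hstack(tiles[:2]),np.hstack(tiles[2:])])
cv2.imwrite("pics/z1.png",a[:,:,::-1])
E
```

```text
top yel [(array([310.91, 212.31]), np.int32(135))] ring [(array([185.66, 191.63]), np.int32(41)), (array([193.28, 195.91]), np.int32(95))] dark [(array([188.73, 193.7 ]), np.int32(30))] capdark [(array([304.97, 215.71]), np.int32(31))]
 cap@38 [ 486.75858738 -163.97351005   38.        ]
tank ((195.5, 169.5), (101.0, 65.0), 90.0) [601.38731327 180.61259985 150.        ] [array([752., 280.]), array([751.,  89.]), array([457.,  86.]), array([457., 269.])]
side yel [(array([279.53, 260.82]), np.int32(45))] ring [(array([218.56, 159.24]), np.int32(66))] dark [(array([218.41, 165.5 ]), np.int32(114))] capdark [(array([278.81, 271.12]), np.int32(184))]
 cap@38 [ 485.67162345 -163.8616872    38.        ]
```

View pics/z1.png

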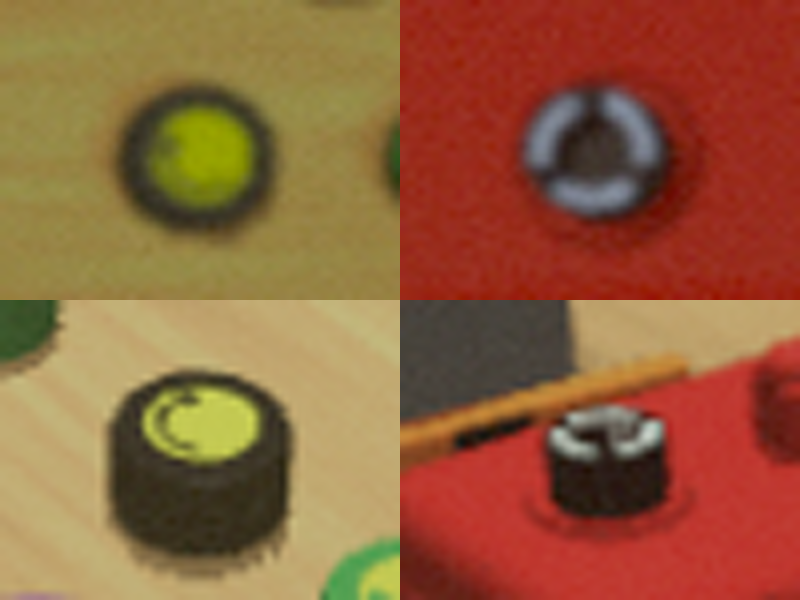

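The crops give the neck ring centre at about (191.3,194.9) in the top view, with a slot pointing up (world +x), so tank yaw is about 0. The cap's yellow disc is at about (310.8,212.6).

```bash
cat >> h.py <<'E'
def go(r,p,yaw=None):
    "tool-frame shift (m) and turn (rad) from the measured pose"
    s=r.sense(); R=Ro.from_euler("xyz",s["tcp_rot"])
    G=R if yaw is None else Ro.from_euler("xyz",[np.pi,0,yaw])
    print("shift",(R.inv().apply(np.array(p)-s["eef_pos"])/1000).round(4),"turn",(R.inv()*G).as_rotvec().round(4),"q6",s["qpos"][5].round(3))
E
python3 - <<'E'
from rig import cams,r
from h import *
t,s=cams.grab_frame("top"),cams.grab_frame("side")
print("neck",onz(t,(191.3,194.9),184),onz(s,(218.9,160.1),184),tri(t,(191.3,194.9),s,(218.9,160.1)))
n=onz(t,(191.3,194.9),184)
go(r,[n[0],n[1],370],3.746)
E
```

```text
neck [524.1439994  184.60640448 184.        ] [523.63685176 184.54994074 184.        ] (array([523.98444885, 184.7397393 , 183.82700651]), np.float64(0.41279582703787343))
shift [-0.4061 -0.2455 -0.1199] turn [-5.0000e-04 -3.0000e-04 -1.0172e+00] q6 -0.002
```

```bash
python3 -m crank '[[-0.034,-0.021,-0.024,0,0,0,0],[-0.068,-0.041,-0.048,0,0,0,0],[-0.102,-0.062,-0.072,0,0,0,0],[-0.136,-0.082,-0.096,0,0,0,0],[-0.17,-0.103,-0.12,0,0,0,0]]'
python3 -m crank '[[-0.04,-0.024,0,0,0,0,0],[-0.08,-0.048,0,0,0,0,0],[-0.12,-0.073,0,0,0,0,0],[-0.16,-0.097,0,0,0,0,0],[-0.20,-0.121,0,0,0,0,0]]'
python3 -m crank '[[-0.036,-0.022,0,0,0,-0.14,0],[-0.036,-0.022,0,0,0,-0.28,0],[-0.036,-0.022,0,0,0,-0.42,0],[-0.036,-0.022,0,0,0,-0.56,0],[-0.036,-0.022,0,0,0,-0.7,0]]'
python3 -m crank '[[0,0,0,0,0,-0.14,0],[0,0,0,0,0,-0.28,0],[0,0,0,0,0,-0.317,0],[0,0,0,0,0,-0.317,0]]'
python3 - <<'E'
from rig import cams,r
from h import *
f=cams.grab_frame("wrist");cv2.imwrite("pics/w1.png",f["image"][:,:,::-1])
s=r.sense();print({k:np.round(s[k],3) for k in("clock","eef_pos","tcp_rot","qpos","contact_force","wrist_torque")})
print({k:f[k] for k in f if k!="image"})
go(r,[487,-164,150],3.746)
E
```

```text
clock: 0.8
eef_pos: [365.7, 408.6, 371.3]
tcp_rot: [3.141, 0.0, 2.729]
contact_force: [0.7, 0.1, -0.9]
opening: 0.996
grasp_force: 0.0
clock: 1.3
eef_pos: [500.5, 217.2, 370.5]
tcp_rot: [3.141, 0.0, 2.729]
contact_force: [-0.1, 0.1, 0.3]
opening: 1.003
grasp_force: 0.0
clock: 1.8
eef_pos: [524.0, 184.0, 370.2]
tcp_rot: [3.142, -0.0, -2.849]
contact_force: [0.6, 0.4, 0.5]
opening: 0.997
grasp_force: 0.0
clock: 2.2
eef_pos: [523.9, 184.3, 370.2]
tcp_rot: [3.142, -0.0, -2.537]
contact_force: [-0.8, -0.7, 0.5]
opening: 0.997
grasp_force: 0.0
{'clock': np.float64(2.25), 'eef_pos': array([523.88 , 184.274, 370.255]), 'tcp_rot': array([ 3.142, -0.   , -2.539]), 'qpos': array([ 0.336,  0.15 ,  1.635, -0.   ,  1.358, -1.838]), 'contact_force': array([ 0.164, -0.331,  0.028]), 'wrist_torque': array([0.01 , 0.026, 0.009])}
{'fx': 277.3667857173122, 'fy': 277.3667857173122, 'cx': 253.7684322743723, 'cy': 194.78400397530507, 'D': array([-0.06727916,  0.        ,  0.        ,  0.        ,  0.        ]), 'position': array([460.67746269, 140.20817982, 494.06645961]), 'orientation': array([ 2.83593210e+00, -4.23756973e-04,  2.17515685e+00])}
shift [ 0.2279 -0.2659  0.2203] turn [ 0.     -0.0001 -0.0014] q6 -1.838
```

View pics/w1.png

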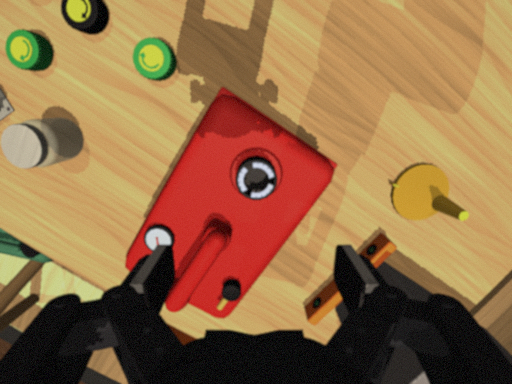

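The wrist view shows the neck ring at about (257,178), with a slot pointing toward the handle. I'll fit the ring and move over the cap.

```bash
python3 - <<'E'
from rig import cams,r
from h import *
f=cams.grab_frame("wrist");im=f["image"];h=cv2.cvtColor(im,cv2.COLOR_RGB2HSV)
m=((h[...,1]<70)&(h[...,2]>90)).astype(np.uint8); k=np.zeros_like(m);k[150:206,228:286]=1;m*=k
pts=cv2.findNonZero(m);print(cv2.minEnclosingCircle(pts),len(pts))
hull=cv2.convexHull(pts);e=cv2.fitEllipse(hull);print(e,onz(f,e[0],184),onz(f,cv2.minEnclosingCircle(pts)[0],184))
# slot angles: fraction of bright at radius 18 around centre, by ray
c=onz(f,e[0],184)[:2]
ys,xs=np.mgrid[150:206,228:286]
P=np.array([onz(f,(x,y),184)[:2]-c for x,y in zip(xs.ravel(),ys.ravel())]);rr=np.hypot(*P.T);b=m[150:206,228:286].ravel()
q=(rr>16.5)&(rr<20);d=q&(b==0);a=np.arctan2(P[d,1],P[d,0])
print("slot angle",np.angle(np.exp(3j*a).sum())/3,abs(np.exp(3j*a).mean()),d.sum(),q.sum())
E
python3 -m crank '[[0.03,-0.035,0,0,0,0,0],[0.06,-0.07,0,0,0,0,0],[0.09,-0.105,0,0,0,0,0],[0.12,-0.14,0.02,0,0,0,0],[0.145,-0.169,0.045,0,0,0,0]]'
python3 -m crank '[[0.025,-0.029,0.03,0,0,0,0],[0.05,-0.058,0.06,0,0,0,0],[0.075,-0.087,0.09,0,0,0,0],[0.083,-0.097,0.13,0,0,0,0],[0.083,-0.097,0.13,0,0,0,0]]'
python3 - <<'E'
from rig import cams,r
from h import *
f=cams.grab_frame("wrist");cv2.imwrite("pics/w2.png",f["image"][:,:,::-1])
s=r.sense();print({k:np.round(s[k],3) for k in("clock","eef_pos","tcp_rot","qpos")})
h=cv2.cvtColor(f["image"],cv2.COLOR_RGB2HSV)
m=(h[...,0]>22)&(h[...,0]<38)&(h[...,1]>150)&(h[...,2]>90)
for c in blob(m,(256,192),150): print(c,onz(f,c[0],38))
E
```

```text
((255.8302764892578, 179.61009216308594), 19.016197204589844) 551
((255.79383850097656, 179.76278686523438), (37.2413444519043, 37.75012969970703), 87.32748413085938) [524.86549456 187.52553178 184.        ] [524.69237838 187.45689236 184.        ]
slot angle 0.026028574628814805 0.9507235371525664 50 291
clock: 2.8
eef_pos: [500.9, -39.2, 326.1]
tcp_rot: [-3.139, 0.002, -2.539]
contact_force: [0.7, 0.5, -0.3]
opening: 0.998
grasp_force: 0.0
clock: 3.3
eef_pos: [484.2, -164.9, 191.1]
tcp_rot: [3.135, -0.005, -2.541]
contact_force: [-0.5, 0.2, 0.2]
opening: 1.001
grasp_force: 0.0
{'clock': np.float64(3.35), 'eef_pos': array([ 485.78 , -164.236,  193.613]), 'tcp_rot': array([ 3.137e+00, -3.000e-03, -2.540e+00]), 'qpos': array([-0.329,  0.248,  1.923,  0.   ,  0.976, -2.501])}
(array([266.05,  48.34]), np.int32(461)) [ 369.63202869 -228.8045055    38.        ]
(array([157.6 , 128.84]), np.int32(569)) [ 488.96429289 -275.39216199   38.        ]
(array([170.31, 122.44]), np.int32(16)) [ 476.59903797 -267.94947269   38.        ]
(array([180.1, 126.9]), np.int32(20)) [ 474.92779526 -257.77707466   38.        ]
(array([251.94, 188.77]), np.int32(843)) [ 487.40915538 -164.11737042   38.        ]
(array([157.34, 233.42]), np.int32(662)) [ 588.39399041 -221.50229076   38.        ]
(array([350.97, 245.79]), np.int32(295)) [479.73389594 -34.46670066  38.        ]
```

View pics/w2.png

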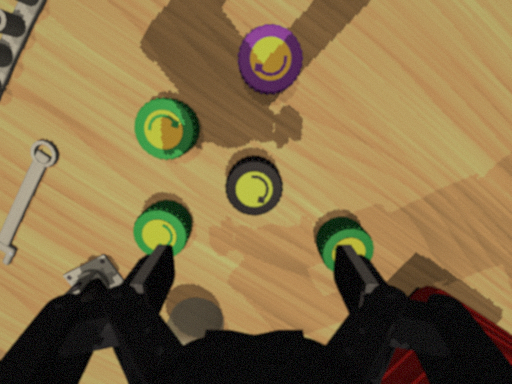

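The wrist view shows the black cap at (254,187), centred between the fingers, with the neighbours clear. Position (487,-164) agrees across all three cameras. Descend and grip.

```bash
python3 -m crank '[[0,0,0.04,0,0,0,0],[0,0,0.08,0,0,0,0],[0,0,0.12,0,0,0,0],[0,0,0.15,0,0,0,0],[0,0,0.167,0,0,0,0]]'
python3 -m crank '[[0,0,0,0,0,0,0],[0,0,0,0,0,0,0.25],[0,0,0,0,0,0,0.5],[0,0,0,0,0,0,0.6],[0,0,0,0,0,0,0.6]]' 60
python3 -m crank '[[0,0,0,0,0,0,0.6],[0,0,0,0,0,0,0.6],[0,0,0,0,0,0,0.6]]' 60
python3 - <<'E'
from rig import cams,r
from h import *
s=r.sense();print({k:np.round(s[k],3) for k in("clock","eef_pos","tcp_rot","qpos","contact_force","opening","grasp_force")})
E
```

```text
clock: 3.85
eef_pos: [488.4, -163.1, 28.1]
tcp_rot: [3.142, 0.0, -2.537]
contact_force: [-0.5, 0.0, -0.5]
opening: 0.999
grasp_force: 0.0
clock: 4.35
eef_pos: [489.0, -164.1, 30.7]
tcp_rot: [-3.139, 0.002, -2.538]
contact_force: [-0.5, 3.8, 8.9]
opening: 0.684
grasp_force: 62.1
clock: 4.65
eef_pos: [488.9, -164.1, 30.7]
tcp_rot: [-3.139, 0.002, -2.538]
contact_force: [-1.4, 2.8, 10.1]
opening: 0.685
grasp_force: 62.1
{'clock': np.float64(4.65), 'eef_pos': array([ 488.943, -164.126,   30.674]), 'tcp_rot': array([-3.139e+00,  2.000e-03, -2.538e+00]), 'qpos': array([-3.270e-01,  5.060e-01,  2.016e+00,  1.000e-03,  6.160e-01,
       -2.503e+00]), 'contact_force': array([-1.41 ,  2.762, 10.056]), 'opening': np.float64(0.685), 'grasp_force': np.float64(62.105)}
```

```bash
python3 -m crank '[[0,0,-0.03,0,0,0,0.6],[0,0,-0.075,0,0,0,0.6],[0,0,-0.12,0,0,0,0.6],[0,0,-0.165,0,0,0,0.6],[0,0,-0.21,0,0,0,0.6]]'
python3 -m crank '[[-0.015,0.018,-0.03,0,0,0,0.6],[-0.044,0.052,-0.05,0,0,0,0.6],[-0.073,0.086,-0.05,0,0,0,0.6],[-0.102,0.12,-0.05,0,0,0,0.6],[-0.131,0.154,-0.05,0,0,0,0.6]]'
python3 -m crank '[[-0.029,0.034,0,0,0,0,0.6],[-0.058,0.068,0,0,0,0,0.6],[-0.085,0.1,0,0,0,0,0.6],[-0.095,0.112,0,0,0,0,0.6],[-0.095,0.112,0,0,0,0,0.6]]'
python3 -m crank '[[0,0,0,0,0,0,0.6],[0,0,0,0,0,0,0.6],[0,0,0,0,0,0,0.6]]'
python3 - <<'E'
from rig import cams,r
from h import *
s=r.sense();print({k:np.round(s[k],3) for k in("clock","eef_pos","tcp_rot","qpos","contact_force","wrist_torque")})
F={n:cams.grab_frame(n) for n in("wrist","side")}
w=F["wrist"]["image"];cv2.imwrite("pics/w3.png",w[:,:,::-1])
h=cv2.cvtColor(w,cv2.COLOR_RGB2HSV);m=(h[...,0]>22)&(h[...,0]<38)&(h[...,1]>150)&(h[...,2]>90)
for c in blob(m,(256,250),120): print(c,onz(F["wrist"],c[0],s["eef_pos"][2]+7.5),s["eef_pos"])
go(r,[524.3,186,280])
E
```

```text
clock: 5.15
eef_pos: [487.3, -164.0, 241.9]
tcp_rot: [-3.14, 0.001, -2.537]
contact_force: [0.6, -0.6, -2.3]
opening: 0.686
grasp_force: 65.2
clock: 5.65
eef_pos: [507.6, 38.8, 290.4]
tcp_rot: [-3.14, 0.003, -2.538]
contact_force: [1.1, -0.3, -0.9]
opening: 0.682
grasp_force: 65.4
clock: 6.15
eef_pos: [522.2, 185.1, 289.4]
tcp_rot: [-3.141, 0.002, -2.535]
contact_force: [-0.1, -0.6, -1.0]
opening: 0.683
grasp_force: 65.4
clock: 6.45
eef_pos: [522.3, 181.9, 288.6]
tcp_rot: [-3.141, 0.0, -2.539]
contact_force: [0.8, 0.0, -1.5]
opening: 0.68
grasp_force: 65.4
{'clock': np.float64(6.45), 'eef_pos': array([522.305, 181.893, 288.559]), 'tcp_rot': array([-3.141,  0.   , -2.539]), 'qpos': array([ 0.333,  0.205,  1.746, -0.   ,  1.19 , -1.841]), 'contact_force': array([ 0.759,  0.038, -1.49 ]), 'wrist_torque': array([ 0.016,  0.011, -0.015])}
(array([258.26, 296.49]), np.int32(581)) [532.09238992 191.00555327 296.05918848] [522.30480782 181.89262906 288.55918848]
shift [-0.0038  0.0021  0.0084] turn [0. 0. 0.] q6 -1.841
```

View pics/w3.png

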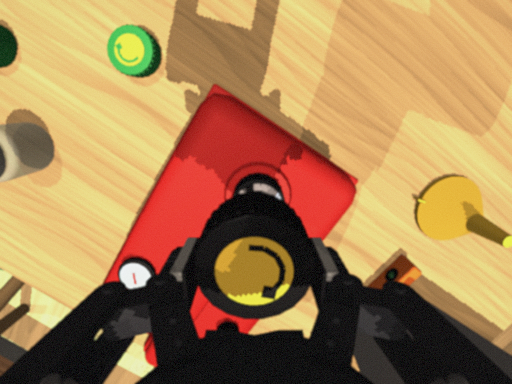

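The cap is held level, with its disc centre near (254,271) (lower edge lit, upper edge shaded). The neck ring is visible behind it at (260,187). Next I'll get the cap offset in the hand and recheck the neck with the ring visible in the wrist view.

```bash
python3 - <<'E'
from rig import cams,r
from h import *
f=cams.grab_frame("wrist");s=r.sense();w=f["image"];h=cv2.cvtColor(w,cv2.COLOR_RGB2HSV)
m=((h[...,0]>14)&(h[...,0]<40)&(h[...,1]>110)&(h[...,2]>60)).astype(np.uint8);k=np.zeros_like(m);k[228:312,205:302]=1;m*=k
n,l,st,c=cv2.connectedComponentsWithStats(m);i=1+st[1:,4].argmax();p=cv2.findNonZero((l==i).astype(np.uint8))
e=cv2.fitEllipse(cv2.convexHull(p));print(e,len(p))
R=Ro.from_euler("xyz",s["tcp_rot"])
for z in(5,7.5,9): 
    P=onz(f,e[0],s["eef_pos"][2]+z);print(z,P,"in tool",R.inv().apply(P-s["eef_pos"]))
# same in bench picture sense: ring check, red hole
t=cams.grab_frame("top");cv2.imwrite("pics/t2.png",t["image"][:,:,::-1])
# neck: wrist earlier pixel bias check
print("cam-tcp in tool",R.inv().apply(f["position"]-s["eef_pos"]))
E
```

```text
((253.6536865234375, 270.7476501464844), (70.3007583618164, 80.54265594482422), 91.60350799560547) 4090
5 [522.44084708 181.80494416 293.40184577] in tool [ 0.26063363 -0.46363756 -4.99998036]
7.5 [521.10752892 180.88827316 295.90184577] in tool [ 1.87853873 -0.46273572 -7.50006141]
9 [520.30753803 180.33827056 297.40184577] in tool [ 2.84928179 -0.46219462 -9.00011005]
cam-tcp in tool [  77.17190647   -0.42076631 -123.84775182]
```

```bash
python3 -m crank '[[-0.003,0.001,0.01,0,0,0,0.6],[-0.005,0.002,0.03,0,0,0,0.6],[-0.005,0.002,0.05,0,0,0,0.6],[-0.005,0.002,0.06,0,0,0,0.6],[-0.005,0.002,0.06,0,0,0,0.6]]'
python3 -m crank '[[0,0,0.005,0,0,0,0.6],[0,0,0.005,0,0,0,0.6]]'
python3 -m crank '[[0,0,0.004,0,0,0,0.6],[0,0,0.004,0,0,0,0.6]]'
python3 -m crank '[[0,0,0.003,0,0,0,0.6],[0,0,0.003,0,0,0,0.6]]'
python3 - <<'E'
from rig import cams,r
from h import *
s=r.sense();print({k:np.round(s[k],3) for k in("clock","eef_pos","tcp_rot","qpos","contact_force","wrist_torque")})
ims=[]
for n,(x,y) in(("top",(192,195)),("side",(218,155))):
    f=cams.grab_frame(n);ims.append(cv2.resize(f["image"][y-40:y+40,x-40:x+40],(400,400),interpolation=2))
cv2.imwrite("pics/z2.png",np.hstack(ims)[:,:,::-1])
E
```

```text
clock: 7.15
eef_pos: [524.3, 187.3, 226.4]
tcp_rot: [3.141, -0.003, -2.537]
contact_force: [-0.3, 0.0, -0.6]
opening: 0.681
grasp_force: 65.4
clock: 7.35
eef_pos: [525.5, 187.7, 223.4]
tcp_rot: [-3.141, 0.0, -2.537]
contact_force: [-0.1, -0.5, -0.8]
opening: 0.683
grasp_force: 65.4
clock: 7.55
eef_pos: [525.3, 187.6, 219.3]
tcp_rot: [-3.142, 0.0, -2.537]
contact_force: [0.2, 0.3, -1.8]
opening: 0.682
grasp_force: 65.4
clock: 7.75
eef_pos: [525.2, 187.6, 216.1]
tcp_rot: [3.142, -0.0, -2.537]
contact_force: [-0.4, -0.0, -2.1]
opening: 0.681
grasp_force: 65.4
{'clock': np.float64(7.75), 'eef_pos': array([525.162, 187.613, 216.081]), 'tcp_rot': array([ 3.142, -0.   , -2.537]), 'qpos': array([ 0.34 ,  0.286,  1.813,  0.   ,  1.044, -1.835]), 'contact_force': array([-0.441, -0.026, -2.07 ]), 'wrist_torque': array([-0.008,  0.013,  0.015])}
```

View pics/z2.png

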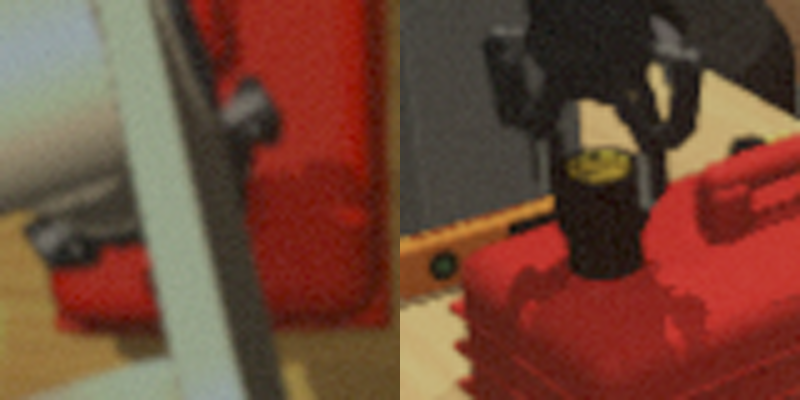

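The side view shows the cap level and over the neck. I'll keep lowering slowly until contact.

```bash
python3 -m crank '[[0.0005,-0.0006,0.003,0,0,0,0.6],[0.0005,-0.0006,0.003,0,0,0,0.6]]'
python3 -m crank '[[0,0,0.002,0,0,0,0.6],[0,0,0.002,0,0,0,0.6]]'
python3 -m crank '[[0,0,0.002,0,0,0,0.6],[0,0,0.002,0,0,0,0.6]]'
python3 -m crank '[[0,0,0.002,0,0,0,0.6],[0,0,0.002,0,0,0,0.6]]'
python3 -m crank '[[0,0,0.0015,0,0,0,0.6],[0,0,0.0015,0,0,0,0.6]]'
```

```text
clock: 8.05
eef_pos: [525.0, 186.7, 212.9]
tcp_rot: [3.142, -0.0, -2.537]
contact_force: [-0.1, 0.0, -2.0]
opening: 0.68
grasp_force: 65.4
clock: 8.25
eef_pos: [525.1, 186.8, 211.0]
tcp_rot: [3.141, -0.0, -2.537]
contact_force: [-0.4, -1.2, -1.8]
opening: 0.68
grasp_force: 65.4
clock: 8.45
eef_pos: [525.1, 186.8, 209.0]
tcp_rot: [3.142, -0.0, -2.537]
contact_force: [0.9, -0.1, -1.6]
opening: 0.681
grasp_force: 65.4
clock: 8.65
eef_pos: [525.2, 187.0, 207.1]
tcp_rot: [3.141, 0.0, -2.537]
contact_force: [0.2, 0.9, -1.5]
opening: 0.684
grasp_force: 65.4
clock: 8.85
eef_pos: [525.4, 187.0, 206.0]
tcp_rot: [-3.142, 0.0, -2.537]
contact_force: [-0.9, 0.6, 1.8]
opening: 0.682
grasp_force: 66.0
```

Contact came at TCP z of about 206.2, matching the lugs-on-flange height. Press lightly and turn clockwise in small steps.

```bash
cat > s.py <<'E'
from rig import r
import numpy as np
s=r.sense();print({k:np.round(s[k],2).tolist() for k in("clock","eef_pos","contact_force","wrist_torque")},"yaw",round(s["tcp_rot"][2],3),"q6",round(s["qpos"][5],3))
E
python3 -m crank '[[0,0,0.001,0,0,0,0.6],[0,0,0.001,0,0,0,0.6]]' >/dev/null; python3 s.py
python3 -m crank '[[0,0,0,0,0,0.06,0.6],[0,0,0,0,0,0.12,0.6]]' >/dev/null; python3 s.py
python3 -m crank '[[0,0,0,0,0,0.06,0.6],[0,0,0,0,0,0.12,0.6]]' >/dev/null; python3 s.py
python3 -m crank '[[0,0,0,0,0,0.06,0.6],[0,0,0,0,0,0.12,0.6]]' >/dev/null; python3 s.py
```

```text
{'clock': 9.05, 'eef_pos': [525.49, 187.09, 205.65], 'contact_force': [-1.85, -0.57, 7.2], 'wrist_torque': [0.09, 0.37, -0.02]} yaw -2.537 q6 -1.836
{'clock': 9.25, 'eef_pos': [526.14, 187.04, 205.83], 'contact_force': [0.62, -0.04, 6.22], 'wrist_torque': [-0.04, -0.14, 0.06]} yaw -2.66 q6 -1.714
{'clock': 9.45, 'eef_pos': [526.21, 187.0, 205.79], 'contact_force': [0.65, -0.48, 6.43], 'wrist_torque': [-0.04, -0.11, 0.02]} yaw -2.78 q6 -1.593
{'clock': 9.65, 'eef_pos': [526.25, 187.02, 205.81], 'contact_force': [0.05, -1.25, 5.83], 'wrist_torque': [-0.02, -0.07, 0.06]} yaw -2.9 q6 -1.473
```

```bash

python3 -m crank '[[0,0,0,0,0,0.06,0.6],[0,0,0,0,0,0.12,0.6]]' >/dev/null; python3 s.py
python3 -m crank '[[0,0,0,0,0,0.06,0.6],[0,0,0,0,0,0.12,0.6]]' >/dev/null; python3 s.py
python3 -m crank '[[0,0,0,0,0,0.06,0.6],[0,0,0,0,0,0.12,0.6]]' >/dev/null; python3 s.py
```

```text
{'clock': 9.85, 'eef_pos': [526.23, 187.0, 205.79], 'contact_force': [0.22, -0.6, 6.05], 'wrist_torque': [-0.14, -0.18, 0.02]} yaw -3.02 q6 -1.353
{'clock': 10.05, 'eef_pos': [525.98, 186.85, 205.54], 'contact_force': [0.64, -0.16, 2.65], 'wrist_torque': [-0.02, -0.02, 0.03]} yaw -3.14 q6 -1.233
{'clock': 10.25, 'eef_pos': [525.48, 186.83, 205.03], 'contact_force': [0.63, 0.77, 0.06], 'wrist_torque': [0.03, -0.06, 0.05]} yaw 3.023 q6 -1.113
```

The force has vanished and z is falling, so the lugs are entering the slots. Press straight down.

```bash

python3 -m crank '[[0,0,0.001,0,0,0,0.6],[0,0,0.002,0,0,0,0.6]]' >/dev/null; python3 s.py
python3 -m crank '[[0,0,0.0005,0,0,0,0.6],[0,0,0.001,0,0,0,0.6]]' >/dev/null; python3 s.py
```

```text
{'clock': 10.45, 'eef_pos': [525.89, 187.3, 203.14], 'contact_force': [2.36, 3.69, 1.36], 'wrist_torque': [0.49, -0.3, -0.12]} yaw 3.027 q6 -1.117
{'clock': 10.65, 'eef_pos': [525.82, 187.32, 202.04], 'contact_force': [3.09, 3.16, 1.8], 'wrist_torque': [0.74, -0.49, -0.08]} yaw 3.026 q6 -1.117
```

```bash

python3 -m crank '[[-0.0005,0.0005,0.0005,0,0,0,0.6],[-0.0005,0.0005,0.001,0,0,0,0.6]]' >/dev/null; python3 s.py
python3 -m crank '[[0,0,0.0005,0,0,0,0.6],[0,0,0.001,0,0,0,0.6]]' >/dev/null; python3 s.py
python3 -m crank '[[0,0,0.0005,0,0,0,0.6],[0,0,0.001,0,0,0,0.6]]' >/dev/null; python3 s.py
```

```text
{'clock': 10.85, 'eef_pos': [525.79, 187.4, 200.68], 'contact_force': [3.82, 2.05, -1.58], 'wrist_torque': [0.58, -0.39, -0.12]} yaw 3.026 q6 -1.116
{'clock': 11.05, 'eef_pos': [525.56, 187.15, 199.47], 'contact_force': [2.32, 2.01, -0.18], 'wrist_torque': [0.42, -0.38, -0.07]} yaw 3.026 q6 -1.116
{'clock': 11.25, 'eef_pos': [525.61, 187.18, 198.78], 'contact_force': [0.44, 1.1, 1.42], 'wrist_torque': [0.32, -0.18, -0.02]} yaw 3.026 q6 -1.116
```

The lugs are through and the cap is on its seal. Press to about 10–12 N.

```bash

python3 -m crank '[[0,0,0.0005,0,0,0,0.6],[0,0,0.001,0,0,0,0.6],[0,0,0.001,0,0,0,0.6]]' >/dev/null; python3 s.py
python3 -m crank '[[0,0,0.0005,0,0,0,0.6],[0,0,0.001,0,0,0,0.6],[0,0,0.001,0,0,0,0.6]]' >/dev/null; python3 s.py
python3 -m crank '[[0,0,0.0005,0,0,0,0.6],[0,0,0.001,0,0,0,0.6],[0,0,0.001,0,0,0,0.6]]' >/dev/null; python3 s.py
```

```text
{'clock': 11.55, 'eef_pos': [525.66, 187.21, 197.91], 'contact_force': [-0.89, 0.78, 4.33], 'wrist_torque': [0.16, 0.03, -0.05]} yaw 3.026 q6 -1.115
{'clock': 11.85, 'eef_pos': [525.73, 187.24, 197.03], 'contact_force': [-1.42, 1.04, 6.3], 'wrist_torque': [0.09, 0.11, 0.01]} yaw 3.026 q6 -1.116
{'clock': 12.15, 'eef_pos': [525.72, 187.21, 196.16], 'contact_force': [-1.23, 0.13, 8.1], 'wrist_torque': [0.07, 0.2, 0.01]} yaw 3.026 q6 -1.115
```

```bash

python3 -m crank '[[0,0,0.0008,0,0,0,0.6],[0,0,0.0008,0,0,0,0.6]]' >/dev/null; python3 s.py
python3 -m crank '[[0,0,0,0,0,0.06,0.6],[0,0,0,0,0,0.12,0.6]]' >/dev/null; python3 s.py
python3 -m crank '[[0,0,0,0,0,0.06,0.6],[0,0,0,0,0,0.12,0.6]]' >/dev/null; python3 s.py
```

```text
{'clock': 12.35, 'eef_pos': [525.73, 187.24, 195.51], 'contact_force': [-1.92, 0.57, 10.02], 'wrist_torque': [-0.01, 0.34, 0.02]} yaw 3.026 q6 -1.115
{'clock': 12.55, 'eef_pos': [526.2, 187.23, 195.72], 'contact_force': [-0.73, -0.79, 8.05], 'wrist_torque': [-0.08, 0.01, 0.1]} yaw 2.904 q6 -0.993
{'clock': 12.75, 'eef_pos': [526.34, 187.22, 195.76], 'contact_force': [0.32, 0.27, 8.93], 'wrist_torque': [-0.05, -0.02, 0.08]} yaw 2.784 q6 -0.873
```

Turning freely (0.1 Nm) under the flange. Continue to the stop.

```bash

for k in 1; do python3 -m crank '[[0,0,0,0,0,0.06,0.6],[0,0,0,0,0,0.12,0.6],[0,0,0,0,0,0.18,0.6]]' >/dev/null; python3 s.py; done
python3 -m crank '[[0,0,0,0,0,0.06,0.6],[0,0,0,0,0,0.12,0.6],[0,0,0,0,0,0.18,0.6]]' >/dev/null; python3 s.py
python3 -m crank '[[0,0,0,0,0,0.06,0.6],[0,0,0,0,0,0.12,0.6],[0,0,0,0,0,0.18,0.6]]' >/dev/null; python3 s.py
python3 -m crank '[[0,0,0,0,0,0.06,0.6],[0,0,0,0,0,0.12,0.6]]' >/dev/null; python3 s.py
python3 -m crank '[[0,0,0,0,0,0.06,0.6],[0,0,0,0,0,0.12,0.6]]' >/dev/null; python3 s.py
```

```text
{'clock': 13.05, 'eef_pos': [526.37, 187.21, 195.77], 'contact_force': [1.21, -1.31, 9.44], 'wrist_torque': [-0.02, -0.07, 0.14]} yaw 2.604 q6 -0.693
{'clock': 13.35, 'eef_pos': [526.37, 187.22, 195.76], 'contact_force': [0.48, 0.12, 8.87], 'wrist_torque': [-0.07, -0.03, 0.13]} yaw 2.424 q6 -0.513
{'clock': 13.65, 'eef_pos': [526.34, 187.21, 195.78], 'contact_force': [-0.32, -0.32, 9.19], 'wrist_torque': [-0.01, -0.0, 0.1]} yaw 2.244 q6 -0.333
{'clock': 13.85, 'eef_pos': [526.33, 187.21, 195.77], 'contact_force': [0.1, -0.12, 9.74], 'wrist_torque': [-0.07, -0.0, 0.08]} yaw 2.124 q6 -0.213
{'clock': 14.05, 'eef_pos': [526.33, 187.21, 195.76], 'contact_force': [0.44, -0.26, 9.09], 'wrist_torque': [-0.03, -0.03, 0.0]} yaw 2.004 q6 -0.093
```

```bash

python3 -m crank '[[0,0,0,0,0,0.06,0.6],[0,0,0,0,0,0.12,0.6]]' >/dev/null; python3 s.py
python3 -m crank '[[0,0,0,0,0,0.06,0.6],[0,0,0,0,0,0.12,0.6]]' >/dev/null; python3 s.py
python3 -m crank '[[0,0,0,0,0,0.06,0.6],[0,0,0,0,0,0.12,0.6]]' >/dev/null; python3 s.py
```

```text
{'clock': 14.25, 'eef_pos': [526.15, 187.27, 195.72], 'contact_force': [-0.94, -0.0, 10.39], 'wrist_torque': [0.14, 0.32, 0.21]} yaw 1.884 q6 0.027
{'clock': 14.45, 'eef_pos': [525.42, 186.99, 195.53], 'contact_force': [-2.21, -1.2, 11.14], 'wrist_torque': [-0.14, 0.6, 0.75]} yaw 1.765 q6 0.146
{'clock': 14.65, 'eef_pos': [525.24, 186.99, 195.5], 'contact_force': [-4.55, -0.13, 10.9], 'wrist_torque': [-0.21, 0.68, 0.46]} yaw 1.644 q6 0.266
```

On the stop and the clutch is slipping. About 0.5 rad more makes one click plus margin.

```bash

python3 -m crank '[[0,0,0,0,0,0.06,0.6],[0,0,0,0,0,0.12,0.6]]' >/dev/null; python3 s.py
python3 -m crank '[[0,0,0,0,0,0.06,0.6],[0,0,0,0,0,0.12,0.6]]' >/dev/null; python3 s.py
python3 -m crank '[[0,0,0,0,0,0.06,0.6],[0,0,0,0,0,0.12,0.6]]' >/dev/null; python3 s.py
python3 -m crank '[[0,0,0,0,0,0.06,0.6],[0,0,0,0,0,0.12,0.6]]' >/dev/null; python3 s.py
python3 -m crank '[[0,0,0,0,0,0.06,0.6],[0,0,0,0,0,0.12,0.6]]' >/dev/null; python3 s.py
```

```text
{'clock': 14.85, 'eef_pos': [525.11, 186.99, 195.4], 'contact_force': [-3.6, 0.27, 11.54], 'wrist_torque': [-0.01, 0.71, 0.4]} yaw 1.524 q6 0.386
{'clock': 15.05, 'eef_pos': [525.03, 186.99, 195.46], 'contact_force': [-4.49, 0.14, 11.63], 'wrist_torque': [0.02, 0.75, 0.42]} yaw 1.404 q6 0.506
{'clock': 15.25, 'eef_pos': [524.89, 187.0, 195.43], 'contact_force': [-5.37, -0.33, 12.07], 'wrist_torque': [-0.04, 0.87, 0.57]} yaw 1.284 q6 0.626
{'clock': 15.45, 'eef_pos': [524.81, 187.08, 195.44], 'contact_force': [-5.71, -0.47, 12.78], 'wrist_torque': [-0.08, 1.02, 0.53]} yaw 1.164 q6 0.746
{'clock': 15.65, 'eef_pos': [524.68, 187.13, 195.42], 'contact_force': [-6.69, -0.18, 12.07], 'wrist_torque': [0.05, 1.09, 0.45]} yaw 1.044 q6 0.866
```

```bash
python3 - <<'E'
from rig import cams
import cv2
f=cams.grab_frame("wrist");cv2.imwrite("pics/w4.png",f["image"][:,:,::-1])
E
```

```text
(no output)
```

View pics/w4.png

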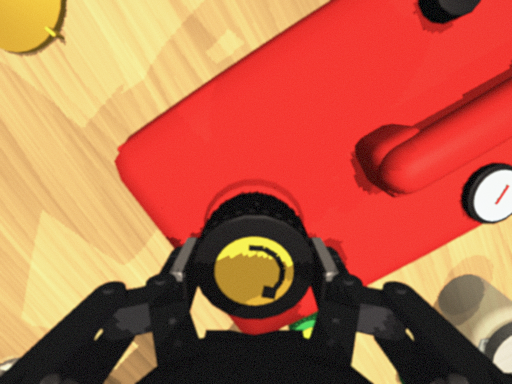

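The arrow sits in the hand as it did before, so the pads did not slip and the clutch did (about 0.8 rad). Relax the load, open and rise.

```bash

python3 -m crank '[[-0.0007,-0.001,-0.001,0,0,0,0.6],[-0.0007,-0.001,-0.002,0,0,0,0.6],[-0.0007,-0.001,-0.002,0,0,0,0.6]]' 20 >/dev/null; python3 s.py
python3 -m crank '[[0,0,0,0,0,0,0.3],[0,0,0,0,0,0,0.15],[0,0,0,0,0,0,0],[0,0,0,0,0,0,0],[0,0,0,0,0,0,0]]'
python3 s.py
python3 -m crank '[[0,0,-0.01,0,0,0,0],[0,0,-0.03,0,0,0,0],[0,0,-0.06,0,0,0,0],[0,0,-0.09,0,0,0,0],[0,0,-0.12,0,0,0,0]]'
python3 -m crank '[[0,0,0,0,0,0,0],[0,0,0,0,0,0,0],[0,0,0,0,0,0,0]]'
python3 - <<'E'
from rig import cams,r
from h import *
f=cams.grab_frame("wrist");g=cams.grab_frame("side")
a=np.hstack([f["image"][:,56:456],cv2.resize(g["image"][107:203,168:268],(400,384),interpolation=2)])
cv2.imwrite("pics/e.png",a[:,:,::-1])
E
```

```text
{'clock': 16.0, 'eef_pos': [524.41, 187.08, 197.16], 'contact_force': [-2.19, -0.26, 8.06], 'wrist_torque': [-0.09, 0.31, 0.26]} yaw 1.046 q6 0.865
clock: 16.5
eef_pos: [524.4, 187.1, 196.8]
tcp_rot: [-3.141, 0.0, 1.046]
contact_force: [0.1, -0.8, -0.1]
opening: 1.0
grasp_force: 0.0
{'clock': 16.5, 'eef_pos': [524.42, 187.08, 196.77], 'contact_force': [0.08, -0.8, -0.14], 'wrist_torque': [0.02, -0.02, 0.01]} yaw 1.046 q6 0.865
clock: 17.0
eef_pos: [524.4, 187.1, 318.9]
tcp_rot: [3.141, -0.0, 1.046]
contact_force: [0.5, 0.2, 0.3]
opening: 0.998
grasp_force: 0.0
clock: 17.3
eef_pos: [524.0, 187.0, 316.2]
tcp_rot: [-3.141, 0.001, 1.046]
contact_force: [-0.6, 0.6, -1.0]
opening: 1.0
grasp_force: 0.0
```

View pics/e.png

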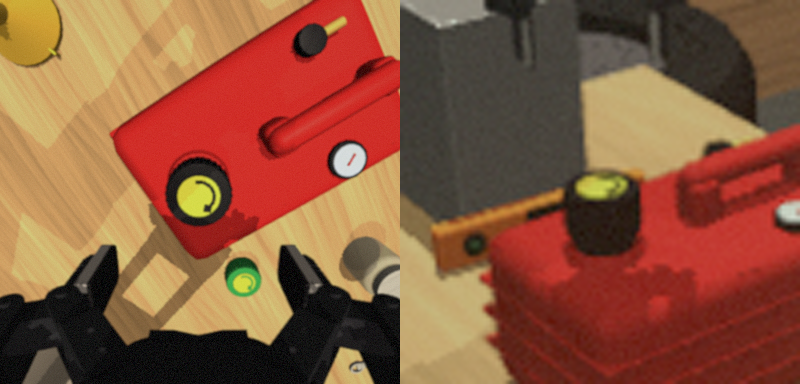

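The cap stands upright and seated on the neck (wrist tile (198,193), side tile (602,212)), the gripper is clear, and what's in view of the bench is undisturbed.

```bash
python3 -c "
from rig import sign_off
print(sign_off())"
```

```text
the job is handed in; nothing more can be done
None
```

The cap is back on the neck, turned to its stop with about 0.8 rad of clutch slip (one to two clicks) and released, and I handed the job in at about 17 s; no verdict came back. The slip is worked out from the arm's turn and the torque, and the final height was judged from force and images, not measured directly.

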